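Wind the ticket window's pass-through tray out

TASK

Wind the pass-through tray out under the ticket window: take the crank whose hub has a square hole, fit it all the way down over the upright square shaft of the winder box, and wind it two full turns clockwise, seen from above. Leave the crank sitting on the shaft and let go of it; leave the other crank, the one with the round hub, where it lies.

Things in the scene. Friction and masses are not known exactly. Their poses are not given: they have to be found in the camera images.
- crank: Right crank, plain steel, lying flat. Origin: centre of the hub's underside; x along the arm to the handle, z up. Hub 44 mm square, 26 high, 24 mm square through hole, sides along x and y. Arm 22 wide, 12 thick, flush below. Handle: upright black round sleeve, 24 mm across, 15 to 75 mm above the underside, 80 mm from the origin; it spins on the crank with slight friction (0.03 N m). 0.2 kg.
- round_crank: Wrong crank, to be left alone: same arm, handle, origin and axes as the right one, but its hub is a solid round disc, 42 mm across and 26 mm high, with only a small dark dimple in the middle.
- shaft_top (a point): Top centre of the upright 20 mm square steel shaft on a fixed grey box (130 x 100, 55 mm high); x, y along its flats, turns with it. 106 mm above the counter; the top 16 mm taper to 8 mm square. The crank's underside comes to rest on a round collar 46 mm below this point, the taper showing above the hub. It fits four ways, a quarter turn apart, with 2 mm and 13 degrees of play either way.
- winder_shaft (a joint): Angle of that square shaft in rad, 0 at the start, growing clockwise seen from above; two turns bring it to 12.57, it stops at 15. Under the counter it is geared to the open steel tray (240 x 240 mm, on a track at the right), which goes 126 mm a turn towards the window. It stays where it is left. Winding takes about 6 N at the crank's handle.
Not all that is in view belongs to the job. Leave any pink look-alike of the part that bears shaft_top alone. Leave any pink look-alike of the crank alone.

How it is judged:
On the way, in this order (a step that is already met when the one before it is completed fails the run):
1. the crank is seated on the square shaft before it is wound (horizontal distance between crank and shaft_top below 0.012 m and z of crank in the frame of shaft_top below -0.036 m and angle between crank's own z axis and vertical below 0.2 rad and value of joint winder_shaft below 3 rad), for 0.2 s.
2. half-way: one turn made with the crank on the shaft (horizontal distance between crank and shaft_top below 0.012 m and z of crank in the frame of shaft_top below -0.03 m and value of joint winder_shaft above 5.5 rad), for 0.05 s.
At the end, for the whole second after the job is handed in: The shaft is wound clockwise by at least 11 rad (1.75 of the two turns). The crank sits on it, at rest and let go: within 12 mm of the shaft's axis, underside within 10 mm of the collar, tilted under 0.2 rad. The round-hubbed crank is within 30 mm of where it lay (value of joint winder_shaft above 11 rad and horizontal distance between crank and shaft_top below 0.012 m and z of crank in the frame of shaft_top below -0.036 m and angle between crank's own z axis and vertical below 0.2 rad and linear speed of crank below 0.03 m/s and distance of round_crank from where it was at the start of the episode below 0.03 m); the robot touches nothing.
It fails at once if the round-hubbed crank is moved more than 30 mm (distance of round_crank from where it was at the start of the episode above 0.03 m).
It also fails if it takes over 72 s, if anything falls off the work surface, if the arm or the gripper's body presses on something with over 40 N, if the wrist force passes 120 N, or if a joint passes its speed limit or range.

ROBOT

A 7-joint arm with a two-finger parallel gripper is mounted at the origin on the work surface. World frame = base frame: x ahead of the robot, y to its left, z up, the work surface at z = 0. Lengths are in m, angles in rad, forces in N, time in s.
With the tool pointing down it reaches from about 0.35 to 0.9 m from the base axis. Payload 7.2 kg.
Tool frame: the origin (TCP) lies midway between the tips of the shut fingers; the grasp point (between the pads) lies 19 mm behind it; x points along the fingers, y is the direction in which the jaws open and shut, and the axes are right-handed (so a half turn about x gives the same grasp; the last joint's range is limited). The gripper opens to 85 mm and grips with 20 to 120 N. Pads are 22 mm wide; open, the fingers measure 114 mm over their backs; the gripper's body (76 mm by 85 mm) begins 54 mm behind the grasp point. The pads swing forward as they close: fully open they stand 13 mm farther back than shut.
Start: joints at [-1.269, 0.411, -0.013, 1.596, 0.006, 1.134, -0.082], TCP at [0.226, 0.583, 0.231] pointing down, gripper open.
Joint ranges: [-2.95, 2.95], [-0.29, 1.99], [-1.47, 1.44], [0.14, 2.54], [-1.03, 4.17], [0.13, 1.85], [-2.86, 2.86]. Speed limits (rad/s): [2.39, 2.39, 3.01, 3.01, 3.14, 3.14, 3.14].

INTERFACE

Orientations are given as a 3x3 rotation matrix whose columns are the frame's x, y, z axes.
In Python, from workcell import bot, observe, snapshot, workorder gives the robot as it stands. Calls block until the motion is done:
- bot.goto(position, orientation): joint-space move of the TCP to a pose.
- bot.move_linear(position, ori=None, velocity=0.15, f_stop=None): straight line of the TCP; ori=None keeps the orientation; velocity is the mean speed in m/s. With f_stop (N) it stops when the force on the tool has changed by that much, and returns True; else False.
- bot.goto_joints(angles): joint-space move.
- bot.move_gripper(opening): finger opening in m; the grip force is fixed at half the most; returns when the fingers have stopped.
- bot.hold(seconds).
- bot.ik(position, orientation): joint angles nearest the present ones, or None.
- observe(): the state.
- snapshot(name): name is "scene" or "top"; returns a dict with "img" (400x640x3 uint8, red, green, blue), "intrinsics" (3x3 intrinsics, pixels), "k1" (the pictures are not rectified: a ray, as slopes to the right and down, at radius r is drawn at 1 + k1 r^2 times it, then the intrinsics apply), "origin" and "orientation" of the camera in the world. Camera axes: x right, y up, looking along -z (the intrinsics and any distortion apply to the point x, -y, -z); pixel columns grow to the right and rows downward; lengths in m; the calibration is good to about 2 mm. A picture is of the moment at which its call begins. There is no depth.
A pose or a line that the arm cannot do raises bot.MotionError and nothing moves.
- workorder.finish_job(): hands the job in, once; it reports no verdict.
The state is a dict: "time": time; "qpos": joint angles; "dq": joint speeds; "tau": joint torques, N m; "tcp_pos": TCP position; "eef_rot": TCP orientation; "ft_force": force on the tool from outside, world axes, zero at the start; "moment": the same for the moment, N m; "opening": finger opening in m.
Only numpy, scipy, OpenCV 4.12 (cv2) and the standard library are available. Lean on these libraries where they do the work, as an engineer would, in place of code of your own. Each camera call takes 0.05 s, during which the arm holds its last target. There are 200 camera calls.

## Working session

There is one attempt and no reset: what is moved stays moved. The work goes in short steps, each a Python script; the robot and the scene stay as the last script left them, time stands still between calls to the robot, and variables do not carry over. Pictures are saved under pics/ and viewed, about 8 in all and at most 12, crops included, and the job is handed in when it is done.

```bash
mkdir -p pics && python3 - <<'E'
from workcell import observe, snapshot
import cv2
for n in("scene","top"):
    s=snapshot(n); cv2.imwrite(f"pics/{n}0.png",s["img"][...,::-1]); print(n,s["intrinsics"].tolist(),s["k1"],s["origin"],s["orientation"])
print(observe())
E
```

```text
scene [[486.62879571313584, 0.0, 312.95472868695845], [0.0, 486.62879571313584, 200.0245984300371], [0.0, 0.0, 1.0]] -0.03038626826544237 [ 0.79729584 -0.40649708  0.9212539 ] [[ 0.76700711 -0.53428255  0.35530586]
 [ 0.64154119  0.62892937 -0.4391728 ]
 [ 0.01118007  0.564792    0.82515756]]
top [[441.82768799647, 0.0, 315.47836312637446], [0.0, 441.82768799647, 199.59950217395223], [0.0, 0.0, 1.0]] -0.12674906275170342 [0.30155301 0.03736342 1.02178876] [[-0.00492193  0.99151345 -0.12991093]
 [-0.99963257 -0.0083414  -0.02579061]
 [-0.02665538  0.12973625  0.99119019]]
{'time': 0.1, 'qpos': array([-1.26925508,  0.41187434, -0.01268137,  1.59693872,  0.00556057,
        1.13428175, -0.08221339]), 'dq': array([-0.00092722, -0.00208389,  0.00018972, -0.00243656, -0.00124744,
        0.00109795,  0.00077126]), 'tau': array([ 3.19628947e-03, -6.01823473e+01,  6.84140157e-01, -3.00087726e+01,
        1.38830117e-02,  6.49735885e-03,  5.63910305e-05]), 'tcp_pos': array([0.22574249, 0.58234539, 0.23051225]), 'eef_rot': array([[-4.55159260e-04,  3.61405624e-01,  9.32408584e-01],
       [-1.39480026e-03,  9.32407544e-01, -3.61405902e-01],
       [-9.99998924e-01, -1.46502098e-03,  7.96947321e-05]]), 'ft_force': array([ 0.16283348,  0.30119824, -0.46695262]), 'moment': array([ 0.03678554, -0.00524196,  0.02307581]), 'opening': 0.0853388504279662}
```

View pics/scene0.png

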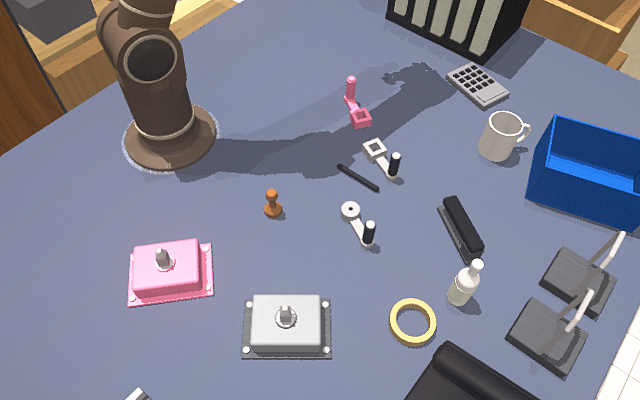

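View pics/top0.png

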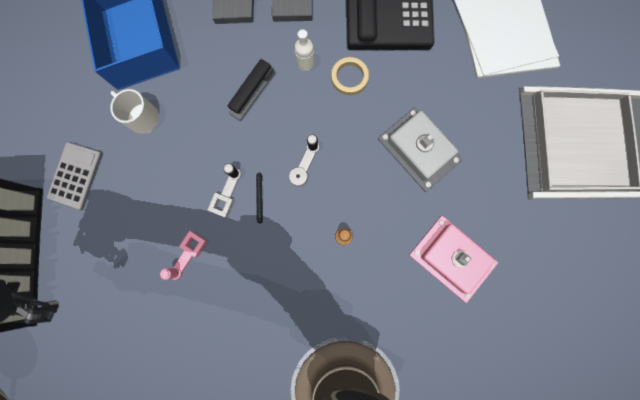

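Candidates: a pink square-hub crank (top 192,243), a steel square hub with an open hole (220,205), and a steel round hub with a dimple (298,176). The steel square one fits. For the box, grey (422,145) fits and pink (455,259) is the look-alike. I'll confirm both in an enlarged crop.

```bash
python3 - <<'E'
import cv2,numpy as np
t=cv2.imread("pics/top0.png");s=cv2.imread("pics/scene0.png")
def c(im,x,y):
    p=cv2.resize(im[y:y+60,x:x+80],None,fx=5,fy=5,interpolation=cv2.INTER_CUBIC)
    for i in range(0,80,10): cv2.putText(p,str(x+i),(i*5,10),0,.35,(0,255,255)); cv2.line(p,(i*5,12),(i*5,18),(0,255,255))
    for i in range(10,60,10): cv2.putText(p,str(y+i),(0,i*5+4),0,.35,(0,255,255)); cv2.line(p,(24,i*5),(30,i*5),(0,255,255))
    return p
cv2.imwrite("pics/crop1.png",np.vstack([np.hstack([c(t,190,158),c(t,385,110)]),np.hstack([c(s,345,130),c(s,245,290)])]))
E
```

```text
(no output)
```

View pics/crop1.png

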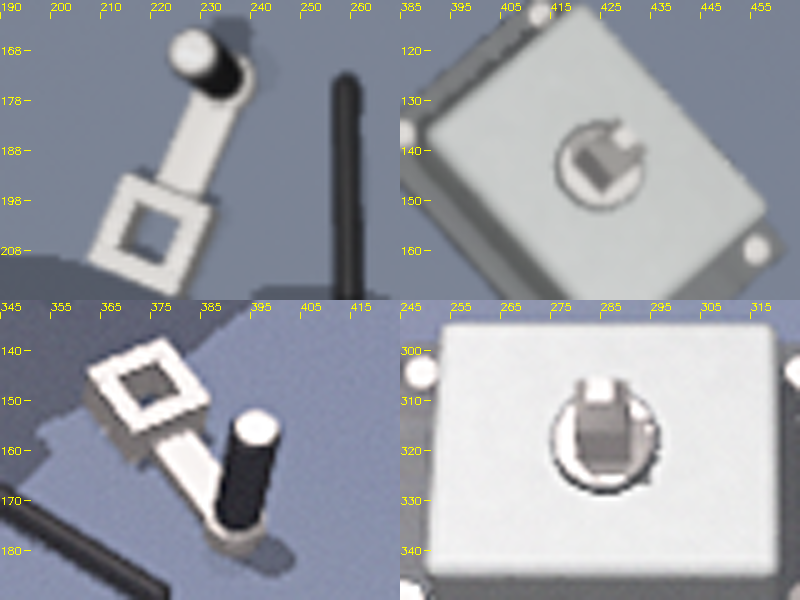

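The crop confirms it. Top-left is the steel crank: hub corners about (216,192), (233,198), (226,217), (208,210), with a square see-through hole at (220.4,204) and the handle top at (229,168.6). Top-right is the grey box with its shaft top at about (429.8,137). In the scene view the hub is at (375,147), the handle top at (396.4,155.6) and the shaft top at (284.6,307.6).

```bash
cat > h.py <<'E'
import numpy as np, cv2
from workcell import bot, observe, snapshot, workorder
def cam(n):
    s=snapshot(n); return s
def ray(s,p):
    K=np.array(s["intrinsics"]); k=s["k1"]
    u=cv2.undistortPoints(np.array([[p]],float),K,np.array([k,0,0,0.]))[0,0]
    return np.array(s["orientation"])@np.array([u[0],-u[1],-1.])
def onz(s,p,z):
    d=ray(s,p); o=np.array(s["origin"]); return o+d*(z-o[2])/d[2]
def tri(s1,p1,s2,p2):
    A=[];b=[]
    for s,p in((s1,p1),(s2,p2)):
        d=ray(s,p); d/=np.linalg.norm(d); P=np.eye(3)-np.outer(d,d); A.append(P); b.append(P@s["origin"])
    return np.linalg.lstsq(np.vstack(A),np.hstack(b),rcond=None)[0]
def down(yaw):  # tool x down, tool y (jaws) at yaw
    x=np.array([0,0,-1.]); y=np.array([np.cos(yaw),np.sin(yaw),0]); return np.column_stack([x,y,np.cross(x,y)])
E
python3 - <<'E'
from h import *
np.set_printoptions(precision=4,suppress=True)
t=cam("top");s=cam("scene")
for n,pt,ps,z in [("hub",(220.8,204.6),(375,147.3),.026),("handle",(229,168.6),(396.4,155.6),.075),("shaft",(429.8,137),(284.6,307.6),.106),("collar",(425,143.2),(286,318.4),.06)]:
    print(n,onz(t,pt,z),onz(s,ps,z),tri(t,pt,s,ps))
def yaw(a,b): d=b-a; return np.degrees(np.arctan2(d[1],d[0])),np.linalg.norm(d)
c=[onz(t,p,.026) for p in[(216,192.4),(232.8,198),(226.4,217.4),(208,210.4)]]
print("hub edges top",[yaw(c[i],c[(i+1)%4]) for i in range(4)])
c=[onz(s,p,.026) for p in[(378,137.6),(387.4,150),(372.4,157),(362.2,144.4)]]
print("hub edges scene",[yaw(c[i],c[(i+1)%4]) for i in range(4)])
B=[onz(t,p,.055) for p in[(422,111),(458,151),(390,137)]]
print("box",yaw(B[0],B[1]),yaw(B[0],B[2]))
B=[onz(s,p,.055) for p in[(253,295),(319.5,295),(320,344.5),(251,344.5)]]
print("box scene",[yaw(B[i],B[(i+1)%4]) for i in range(4)],np.mean(B,0))
# shaft front face near-top edge (taper base, z=.09) in scene
print("shaft edge",yaw(onz(s,(280.4,316.5),.09),onz(s,(291.4,316.5),.09)))
E
```

```text
hub [0.4223 0.2809 0.026 ] [0.427  0.2853 0.026 ] [0.4247 0.2836 0.0247]
handle [0.4962 0.2525 0.075 ] [0.4985 0.259  0.075 ] [0.4978 0.254  0.0779]
shaft [ 0.5546 -0.1842  0.106 ] [ 0.5557 -0.1815  0.106 ] [ 0.5552 -0.1829  0.1074]
collar [ 0.553  -0.1838  0.06  ] [ 0.558  -0.1828  0.06  ] [ 0.5555 -0.1832  0.0559]
hub edges top [(np.float64(-108.66118554156763), np.float64(0.04183415235135294)), (np.float64(162.56961276218064), np.float64(0.04678565632710221)), (np.float64(69.32002457505143), np.float64(0.046354226208969236)), (np.float64(-23.07742772499943), np.float64(0.04527635769758762))]
hub edges scene [(np.float64(-23.59814171128713), np.float64(0.04407731272828037)), (np.float64(-109.69840271493196), np.float64(0.04372418461435824)), (np.float64(159.26068051749084), np.float64(0.04497397313519988)), (np.float64(69.06451281756289), np.float64(0.0459156012433642))]
box (np.float64(-140.38372765740436), np.float64(0.12208058394909041)) (np.float64(128.9474448883211), np.float64(0.09706046727152495))
box scene [(np.float64(40.2262808227942), np.float64(0.12657449596101486)), (np.float64(-49.97520689316916), np.float64(0.09537085974166368)), (np.float64(-139.82478891199082), np.float64(0.12388875132940634)), (np.float64(131.63969188181628), np.float64(0.09528883590118652))] [ 0.5573 -0.1825  0.055 ]
shaft edge (np.float64(40.20321643362495), np.float64(0.019576396493834063))
```

Both views agree to about 3 mm: hub at (0.4245, 0.2835) with crank yaw −21°, and shaft at (0.555, −0.183) with its flats at 40°, so the nearest fit is crank yaw −50°. I'll grip the hub, lift it and carry it over the shaft.

```bash
python3 - <<'E'
from h import *
R=down(np.radians(69)); H=np.array([.4245,.2835]); S=np.array([.555,-.183])
print(bot.ik([*H,.15],R), bot.ik([*S,.2],down(np.radians(40))))
bot.goto([*H,.15],R)
bot.move_linear([*H,.002],velocity=.08,f_stop=15)
bot.move_gripper(0.03); o=observe(); print(o["opening"],o["tcp_pos"],o["ft_force"],o["time"])
bot.move_linear([*H,.19],velocity=.12)
o=observe(); print(o["opening"],o["ft_force"])
bot.goto([*S,.19],down(np.radians(40)))
o=observe(); print(o["opening"],o["tcp_pos"],o["ft_force"],o["time"],o["qpos"])
a=cam("top")["img"];b=cam("scene")["img"]
c=lambda im,x,y: cv2.resize(im[y:y+150,x:x+100],None,fx=4,fy=4,interpolation=cv2.INTER_CUBIC)
cv2.imwrite("pics/hold.png",np.hstack([c(a,380,60),c(b,235,210)])[...,::-1])
E
```

```text
[-0.77535777  0.30780747  0.11155329  1.96869482 -0.04423934  0.86736895
  0.56389655] [-0.43552547  0.5079705   0.94841353  1.77880527 -0.46065927  1.09518157
  1.36930655]
0.04327633664824102 [0.42464477 0.28359997 0.00243012] [-1.66518863 -0.62439066  5.91220166] 4.0417
0.04295320428104131 [ 0.04226047  0.63044672 -2.08578133]
0.04287612026727427 [ 0.55546106 -0.18099567  0.18981065] [ 0.62888869  0.49626865 -2.26356965] 7.525 [-0.167494    0.41198182  0.53457684  1.77435784 -0.24268982  1.02144394
  1.15921262]
```

View pics/hold.png

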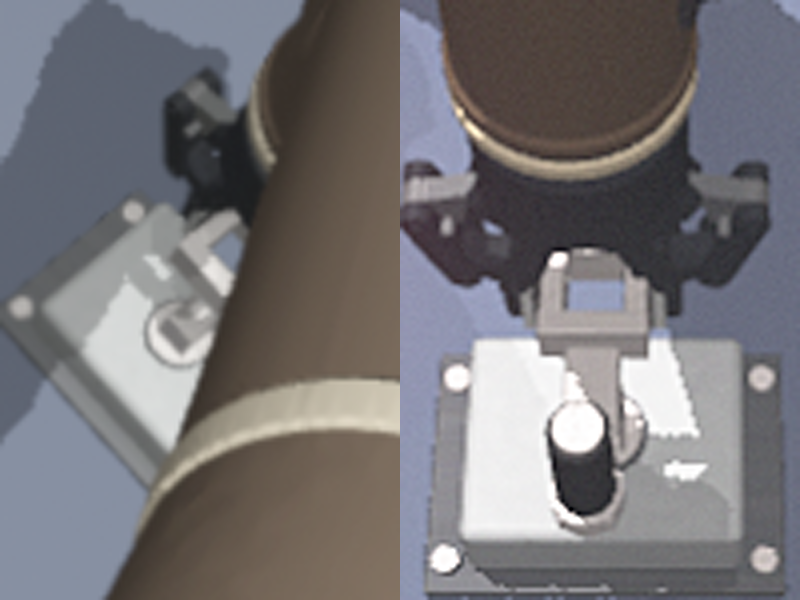

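The crank is held level over the box with its hole in the right direction. In the scene crop the hole is at about pixel (284,282.5), and its sides look parallel to the box. I'll check the hole's offset numerically, then lower with a force stop.

```bash
python3 - <<'E'
from h import *
s=cam("scene"); zt=observe()["tcp_pos"][2]-.0024+.026
print("hole",onz(s,(284,282.5),zt), "front top edge",onz(s,(269.3+0,290),zt),onz(s,(297,290),zt), observe()["tcp_pos"])
S=np.array([.555,-.183]); 
bot.move_linear([*S,.125],velocity=.1); print(observe()["tcp_pos"])
r=bot.move_linear([*S,.0635],velocity=.03,f_stop=12)
o=observe(); print(r,o["tcp_pos"],o["ft_force"],o["moment"],o["opening"],o["time"])
E
```

```text
hole [ 0.55898399 -0.18053427  0.21353749] front top edge [ 0.54994898 -0.20490833  0.21353749] [ 0.58302656 -0.17691956  0.21353749] [ 0.555387   -0.18152825  0.18993749]
[ 0.5553614  -0.18328103  0.12543453]
False [ 0.55505987 -0.18301347  0.06362099] [-0.12734961 -0.34486674 -1.4261516 ] [ 0.03331448  0.02002688 -0.01970511] 0.04301715128704016 10.675
```

It slid down to height with no contact force. I'll release, back off and check that it's seated.

```bash
python3 - <<'E'
from h import *
bot.move_gripper(0.07); 
p=observe()["tcp_pos"]; bot.move_linear([p[0],p[1],.22],velocity=.12)
bot.goto([.47,-.10,.28],down(np.radians(40)))
a=cam("top")["img"];b=cam("scene")["img"]
c=lambda im,x,y: cv2.resize(im[y:y+100,x:x+80],None,fx=5,fy=5,interpolation=cv2.INTER_CUBIC)
cv2.imwrite("pics/seat.png",np.hstack([c(a,385,90),c(b,245,260)])[...,::-1]);print(observe()["time"])
E
```

```text
13.2083
```

View pics/seat.png

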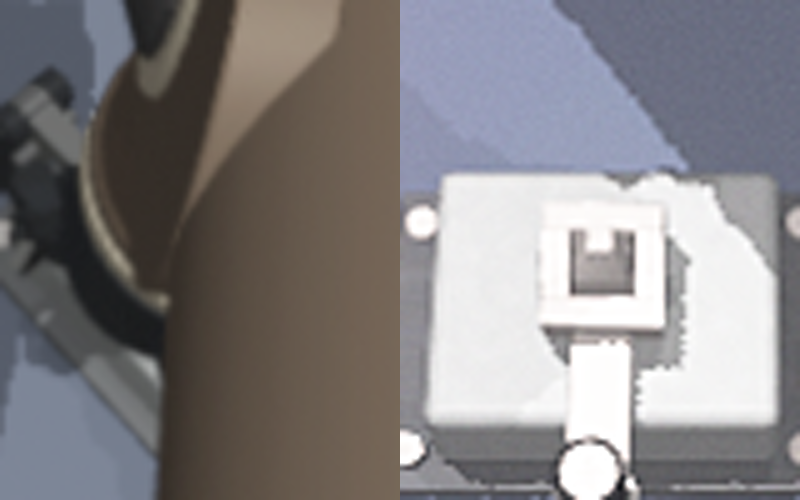

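The hub is down flat with the shaft filling the hole and the taper showing. The handle top is at scene pixel (283,354). Next I'll grip the sleeve and wind clockwise with the tool at a fixed yaw.

```bash
python3 - <<'E'
from h import *
s=cam("scene"); h=onz(s,(283,354),.136); print("handle",h)
S=np.array([.555,-.183]); a0=np.radians(-50); R=down(np.radians(40))
pt=lambda a,z=.097: np.array([S[0]+.08*np.cos(a),S[1]+.08*np.sin(a),z])
print("pred",pt(a0)); print("ik missing",[i for i in range(24) if bot.ik(pt(a0-i*np.pi/12),R) is None])
assert np.linalg.norm(h[:2]-pt(a0)[:2])<.012
bot.move_gripper(.06)
bot.goto(pt(a0,.2),R)
print(bot.move_linear(pt(a0),velocity=.08,f_stop=12),observe()["tcp_pos"])
bot.move_gripper(.015); o=observe(); print(o["opening"],o["ft_force"],o["time"])
for i in range(1,25):
    bot.move_linear(pt(a0-i*np.pi/12),velocity=.08)
    o=observe(); f=o["ft_force"]
    if i%3==0 or np.linalg.norm(f)>30: print(i,f.round(1),o["tcp_pos"].round(4),round(o["opening"],4),round(o["time"],2))
    if np.linalg.norm(f)>50: print("stop");break
a=cam("top")["img"];b=cam("scene")["img"]
c=lambda im,x,y: cv2.resize(im[y:y+150,x:x+140],None,fx=2.8,fy=2.8,interpolation=cv2.INTER_CUBIC)
cv2.imwrite("pics/turn1.png",np.hstack([c(a,370,60),c(b,215,240)])[...,::-1])
E
```

```text
handle [ 0.61520407 -0.25030873  0.136     ]
pred [ 0.60642301 -0.24428356  0.097     ]
ik missing []
False [ 0.60673557 -0.24444537  0.09757251]
0.021861235322847006 [-0.04100517  0.81278018  2.6280145 ] 16.2583
3 [ 7.7  2.2 16.5] [ 0.5529 -0.2633  0.1002] 0.0223 17.48
6 [-1.6 -9.8 24.9] [ 0.4964 -0.2404  0.1009] 0.0224 18.71
7 [-10.6 -12.5  31.3] [ 0.4825 -0.224   0.1005] 0.0221 19.12
8 [-23.3 -12.3  39.6] [ 0.4725 -0.2038  0.0996] 0.0225 19.52
9 [-32.6  -6.8  48.9] [ 0.4681 -0.181   0.0986] 0.022 19.93
stop
```

View pics/turn1.png

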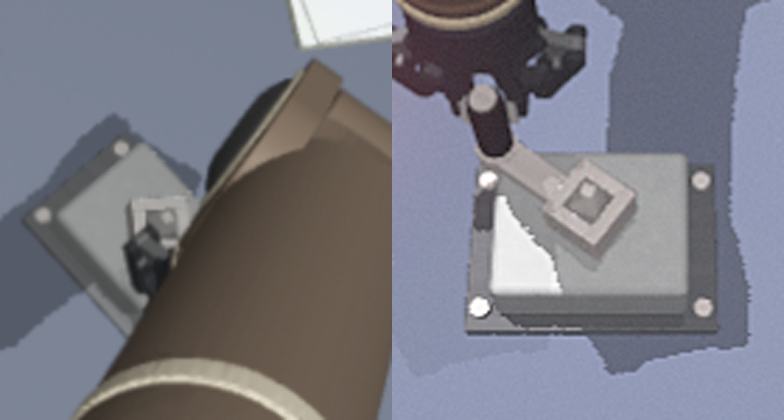

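After about 130° radial force had built up to roughly 30 N sideways, so it was stopped there. The crank is still on the shaft, with the hub at scene pixel (285.7,313.6) and the handle top at (247.5,275). I'll open to relax it, measure, then continue with a compliant circle.

```bash
python3 - <<'E'
from h import *
np.set_printoptions(precision=4,suppress=True)
s=cam("scene")
print("seat: hub",onz(s,(285.6,313.2),.087),"handle",onz(s,(283,354),.136))
print("now: hub",onz(s,(285.7,313.6),.087),"handle",onz(s,(247.5,275),.136),observe()["tcp_pos"],observe()["moment"])
bot.move_gripper(.05); o=observe(); print(o["tcp_pos"],o["ft_force"],o["moment"],o["time"])
b=cam("scene")["img"]
cv2.imwrite("pics/rel.png",cv2.resize(b[250:350,220:340],None,fx=6,fy=6,interpolation=cv2.INTER_CUBIC)[...,::-1])
E
```

```text
seat: hub [ 0.5585 -0.183   0.087 ] handle [ 0.6152 -0.2503  0.136 ]
now: hub [ 0.5592 -0.1834  0.087 ] handle [ 0.474  -0.1867  0.136 ] [ 0.4682 -0.181   0.0986] [-1.597   5.793  -0.2858]
[ 0.4753 -0.1756  0.0966] [-0.1854  0.3434 -0.323 ] [-0.0356  0.0355 -0.0833] 20.4667
```

View pics/rel.png

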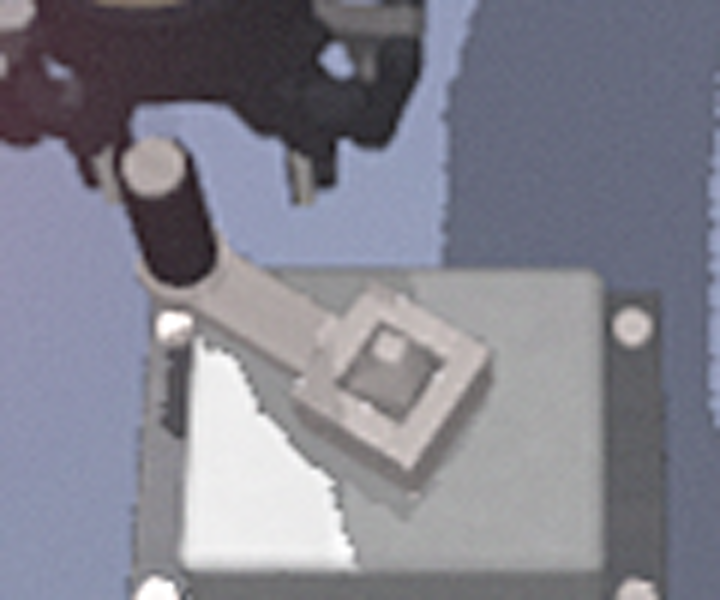

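The hub is still on the shaft, and the handle top is at about pixel (245.5,277.5). The released handle leans outward: its apparent radius is 89 mm instead of 80, so the loose-fitting crank droops. The tangential grip locked that lean in, and it wedged as the crank went round. The fix is to regrip with the jaws radial, which squares the sleeve upright, and wind with a slow force correction.

```bash
cat > wind.py <<'E'
from h import *
np.set_printoptions(precision=4,suppress=True)
S=np.array([.555,-.183])
def wind(a0,total,yaw,z=.097,step=15,e=np.zeros(3)):
    R=down(yaw); e=e.copy()
    n=int(round(total/step)); a=a0
    for i in range(1,n+1):
        a=a0-np.radians(step)*i; r=np.array([np.cos(a),np.sin(a),0])
        bot.move_linear(np.array([*S,z])+.08*r+e,R,velocity=.08)
        o=observe(); f=o["ft_force"]; fr=f@r
        e+=1e-4*fr*r; e[2]+=1e-4*f[2]; e=np.clip(e,-.006,.006)
        if i%4==0 or np.linalg.norm(f)>30: print(i,round(np.degrees(a)),"F",f.round(1),"Fr %.1f"%fr,"e",e,"open %.4f t %.2f"%(o["opening"],o["time"]),flush=True)
        if np.linalg.norm(f)>45: print("stop");break
    return a,e
E
python3 - <<'E'
from wind import *
s=cam("scene"); h=onz(s,(245.5,277.5),.13); hub=onz(s,(285.7,313.6),.087); d=(h-hub)[:2]
a0=np.arctan2(d[1],d[0]); print(h,np.degrees(a0),np.linalg.norm(d))
a0=a0 if a0<0 else a0-2*np.pi
yaw=a0+np.pi; R=down(yaw); r=np.array([np.cos(a0),np.sin(a0),0]); P=np.array([*S,.097])+.08*r
miss=[k for k in range(24) if bot.ik(np.array([*S,.097])+.08*np.array([np.cos(k*np.pi/12),np.sin(k*np.pi/12),0]),R) is None]; print("miss",miss); assert not miss
p=observe()["tcp_pos"]
bot.move_linear([p[0],p[1],.2],velocity=.15)
bot.move_gripper(.075); bot.goto(P+[0,0,.1],R)
print("hit",bot.move_linear(P,velocity=.08,f_stop=12))
bot.move_gripper(.015); o=observe(); print(o["opening"],o["tcp_pos"],P,o["ft_force"],o["time"])
a,e=wind(a0,180,yaw)
np.save("st.npy",[a,yaw,*e]); print(np.degrees(a),observe()["qpos"])
b=cam("scene")["img"]
cv2.imwrite("pics/w2.png",cv2.resize(b[220:370,200:380],None,fx=4,fy=4,interpolation=cv2.INTER_CUBIC)[...,::-1])
E
```

```text
[ 0.4723 -0.1908  0.13  ] -175.11043848393115 0.08721130143243552
miss []
hit False
0.022654842772014603 [ 0.4753 -0.19    0.0973] [ 0.4753 -0.1898  0.097 ] [-2.4103 -0.377   5.179 ] 24.2333
4 -235 F [-4.7  1.7  2.1] Fr 4.1 e [-0.0016  0.001   0.0021] open 0.0226 t 25.87
8 -295 F [-1.2  5.3 -0.6] Fr 4.3 e [-0.0016  0.0029  0.0023] open 0.0228 t 27.50
12 -355 F [ 1.   0.9 -2. ] Fr 1.1 e [-0.0007  0.0034  0.0016] open 0.0224 t 29.13
-355.1104384839311 [-0.2894  0.701   0.7385  1.6751 -0.5484  0.983   0.7299]
```

View pics/w2.png

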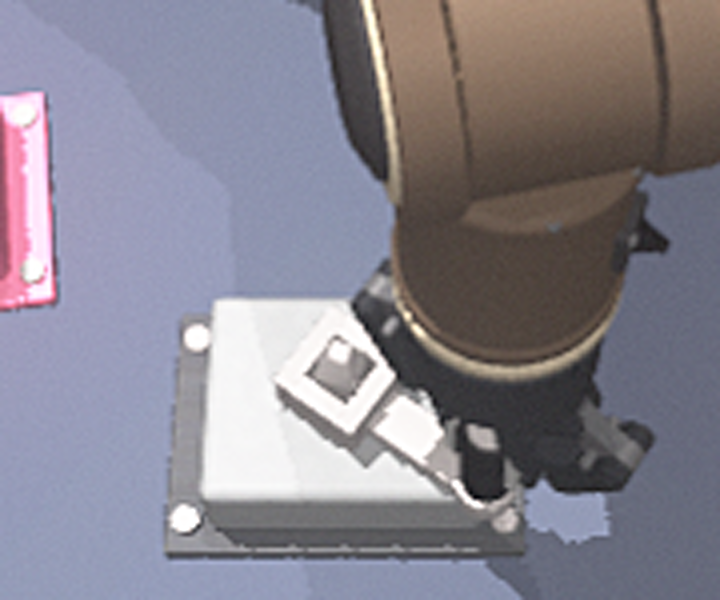

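Forces are only a few newtons now. The hub (scene about 284,313) is flat on the shaft and the handle is in the grip. I'll wind the remaining 435°, release and look.

```bash
python3 - <<'E'
from wind import *
a,yaw,*e=np.load("st.npy")
a,e=wind(a,435,yaw,e=np.array(e)); print(np.degrees(a))
bot.move_gripper(.06); p=observe()["tcp_pos"]
bot.move_linear([p[0],p[1],.23],velocity=.15)
bot.goto([.42,.1,.3],down(yaw)); bot.hold(.3)
o=observe(); print(o["time"],o["ft_force"])
t=cam("top")["img"];b=cam("scene")["img"]
b=cv2.resize(b[250:370,200:360],None,fx=5,fy=5,interpolation=cv2.INTER_CUBIC)
cv2.imwrite("pics/end.png",np.hstack([cv2.resize(t[:,240:],(400,400)),cv2.resize(b[:,100:700],(400,400))])[...,::-1])
E
```

```text
4 -415 F [ 0.4  2.7 -1. ] Fr -1.9 e [-0.0009  0.0037  0.0011] open 0.0228 t 30.82
8 -475 F [ 3.6  0.4 -0.5] Fr -1.9 e [-0.0009  0.0044  0.0007] open 0.0228 t 32.45
12 -535 F [ 1.7 -2.6  1.4] Fr -1.4 e [-0.0005  0.0045  0.001 ] open 0.0225 t 34.08
16 -595 F [-1.  -3.3  0.2] Fr -2.2 e [0.0002 0.0041 0.0013] open 0.0225 t 35.72
20 -655 F [-4.6 -1.1  0.1] Fr -3.0 e [0.0001 0.0033 0.0016] open 0.0227 t 37.35
24 -715 F [-3.7  2.9 -0.3] Fr -3.4 e [-0.0009  0.0028  0.0015] open 0.0229 t 38.98
28 -775 F [ 0.1  4.5 -1.6] Fr -3.6 e [-0.0018  0.0034  0.001 ] open 0.0226 t 40.62
-790.110438483931
44.275 [ 0.0565 -0.0938  0.4251]
```

View pics/end.png

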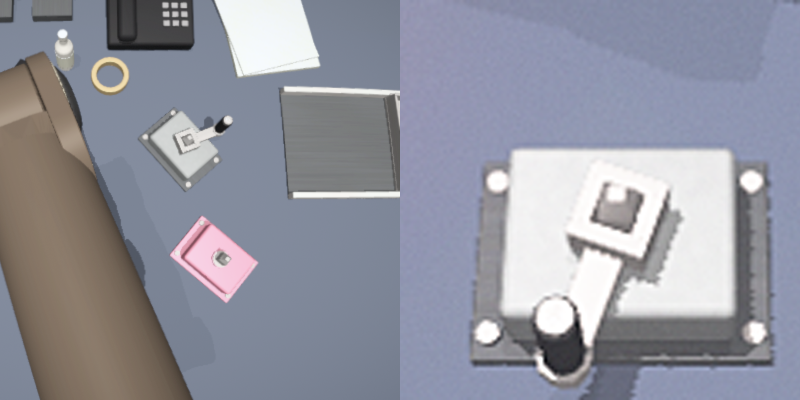

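The end picture shows the crank seated and free: hub on the shaft, with the taper showing at crop (617,190). The tray has moved along its track at the right, nearly out of view, and the pink box is untouched. Handing in.

```bash
python3 -c "
from h import *
workorder.finish_job(); print(observe()['time'])"
```

```text
the job is handed in; nothing more can be done
the job is handed in; nothing more can be done
```

I fitted the square-hub crank over the grey winder's shaft, wound it about two turns clockwise, let go and handed the job in at about 44 s. `finish_job` gives no verdict, so whether it passed is not confirmed.

- **Fitting:** the crank slid down to collar height with no contact force. The picture taken after release showed it seated, with the taper showing above the hub.
- **First winding attempt:** I stopped it after about 130°, when the force had built up to about 50–60 N in all. The loose-fitting crank droops towards its handle when free, and my first grip locked that lean in.
- **Second grip:** I regripped the handle with the jaws radial and corrected for force as I went. Forces stayed under about 6 N at the points printed for the rest of the winding.
- **Final check:** the handle travelled about 740° in all. Allowing for play, that puts the shaft at about 12.5–12.7 rad by my estimate, since I could not read the joint directly. The last picture shows the crank free on the shaft, the tray moved along its track nearly out of view, and the arm clear.
- **Not confirmed:**
  - **Tilt:** the free crank droops by about 0.1–0.15 rad, estimated from its outward-leaning handle and the play. That is under the 0.2 limit but not measured precisely.
  - **Round-hub crank:** the arm hid it in the last picture. The arm never went down near it.

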